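# Shut the drawer and click its child lock home

## Robot

A 6-joint arm with a two-finger parallel gripper is mounted at the origin on the work surface. World frame = base frame: x ahead of the robot, y to its left, z up, the work surface at z = 0. Lengths are in m, angles in rad, forces in N, time in s.
With the tool pointing down it reaches from about 0.275 to 0.875 m from the base axis. Payload 12.5 kg.
Tool frame: the origin (TCP) lies at the very end of the fingers, on their centre line; the grasp point (between the pads) lies 19 mm behind it; x points along the fingers, y is the direction in which the jaws open and shut, and the axes are right-handed (so a half turn about x gives the same grasp; the last joint's range is limited). The gripper opens to 85 mm and grips with 20 to 120 N. Pads are 22 mm wide; open, the fingers measure 114 mm over their backs; the gripper's body (76 mm by 85 mm) begins 54 mm behind the grasp point. The pads swing forward as they close: fully open they stand 13 mm farther back than shut.
Start: joints at [-1.195, 0.351, 1.652, -0, 1.139, -0.085], TCP at [0.245, -0.493, 0.231] pointing down, gripper open.
Joint ranges: [-2.75, 2.75], [-0.79, 2.1], [0.01, 2.65], [-1.57, 4.71], [0.07, 3.14], [-2.87, 2.87]. Speed limits (rad/s): [2.22, 2.22, 2.79, 3.14, 3.14, 3.14].

## Interface

Orientations are given as a 3x3 rotation matrix whose columns are the frame's x, y, z axes.
In Python, from bench import manip gives the robot as it stands. Calls block until the motion is done:
- manip.move_ptp(position, orientation): joint-space move of the TCP to a pose.
- manip.move_l(position, attitude=None, max_speed=0.15): straight line of the TCP; attitude=None keeps the orientation; max_speed is the mean speed in m/s.
- manip.move_j(angles): joint-space move.
- manip.set_gripper(opening, effort=None): opening from 0.0 (shut) to 1.0 (fully open); effort is the grip in N (None keeps the last); returns when the fingers have stopped.
- manip.dwell(seconds).
- manip.inverse_kinematics(position, orientation): joint angles nearest the present ones, or None.
- manip.grab_frame(name): name is "scene" or "top" or "wrist"; returns (picture, depth): 420x560x3 uint8, red, green, blue; 420x560 float32, m along the optical axis (not along the pixel's ray), 0 where there is no reading.
- manip.get_calibration(name): a dict with "camera_matrix" (3x3 intrinsics, pixels), "R" (3x3) and "t" (3): a world point X has camera coordinates R X + t. Camera axes: x right, y down, z forward; pixel columns grow to the right and rows downward; lengths in m; the calibration is good to about 2 mm. A picture is of the moment at which its call begins: read the wrist's pose just before it. get_calibration takes no time and is no camera call; for the wrist camera it gives the pose at the moment of the call.
A pose or a line that the arm cannot do raises manip.Unreachable and nothing moves.
- manip.sign_off(): hands the job in, once; it reports no verdict.
Trained networks look in the newest picture that a camera, given by its name, has taken for a name from the list of things; names that differ only in an ending like _2 or _b are one class to them, and where a whole thing is asked for, a point or a joint stands for the part that bears it (a point fixed in the world has none). Each returns a list of dicts, best first, with "confidence" (0 to 1); they miss things now and then, are a little off and sometimes report something else, mostly with a low value. They report only what shows in the picture. A call takes as long as a camera call.
- manip.look_for(camera, name): "at" ([x, y, z] in m, in world coordinates, good to about 4 mm: the middle of the surface that is visible of it).
Readings, each from a call of its own:
- manip.current_time(): time.
- manip.current_qpos(): joint angles.
- manip.current_joint_vel(): joint speeds.
- manip.current_joint_torque(): joint torques, N m.
- manip.current_ee_pos(): TCP position.
- manip.current_tcp_rot(): TCP orientation.
- manip.current_force(): force on the tool from outside, world axes, zero at the start.
- manip.current_ft_torque(): the same for the moment, N m.
- manip.current_grip_width(): opening from 0.0 (shut) to 1.0 (fully open).
Only numpy, scipy, OpenCV 4.12 (cv2) and the standard library are available. Lean on these libraries where they do the work, as an engineer would, in place of code of your own. Each camera call takes 0.05 s, during which the arm holds its last target. There are 200 camera calls.

## Task

Push the open top drawer of the white drawer unit fully shut, then push the grey child-lock slider on top of the unit along its rail until it clicks into its notch, not past it. Use fingertips only: do not pick anything up, leave the block in the drawer, and do not disturb the things standing around. Finish with the hand clear of everything.

Things in the scene. Friction and masses are not known exactly. Their poses are not given: they have to be found in the camera images.
- drawer_unit: White plastic drawer unit, fixed, 240 mm deep (its x) by 280 wide (its y) by 160 high. Origin: centre of its underside; x points from its front to its back (away from the robot; yaw varies), y to its left seen from the robot, z up. Its lower drawer is a dummy. On its flat top an aluminium rail runs along y at x = -30 mm: 26 mm wide, 6 mm high, y = -120 to 120 mm.
- drawer (a joint): How far the top drawer is open, in m: 0 = fully shut against a hard stop, at most 0.11; it starts 0.06 to 0.095 open. Pushing its front along the unit's +x shuts it; it takes about 2 N and stays where it is left.
- drawer_front (a point): Centre of the outer face of the top drawer's front panel, 270 mm wide (y) and 48 mm high (z = 100 to 148 mm). Shut, this point is at x = -132, y = 0, z = 124 mm in the unit. A 13 mm pull lip, 100 mm wide, juts out at the panel's bottom edge (z = 101 to 107 mm). Behind the front the drawer is open on top.
- lock (a joint): Slider's travel in m, growing along the unit's +y: 0 = right-hand end (seen from the robot), 0.15 = left; starts at 0 to 0.055. It slides with about 1.5 N; near 0.097 a spring roller meets a ridge and the push rises to about 6 N; past the crest (0.104) the force dips, the slider jumps into the notch and centres itself at 0.110. About 12 N drives it over the next ridge (crest 0.118): too far.
- lock_tab (a point): Centre of the top of the slider's upright grey tab, at z = 194 mm; on the unit, x = -30, y = -85 mm + travel. The tab is 34 mm (unit's x) by 16 mm (y, the travel) and stands 22 mm above its carriage, 46 (x) by 40 (y) mm, top at 172 mm. Push the tab's right-hand face along +y. The roller's small arm juts from the carriage toward the unit's front, to 43 mm from the tab's centre, top at 182 mm.
- notch (a point): Where lock_tab must end: x = -30, y = 25, z = 194 mm in the unit. The notch itself is the dip between two steel cross ridges, 3 and 5 mm high, at y = 19 and 33 mm on a thin steel strip that lies along y at x = -66 mm, in front of the rail.
- block: Small wooden block painted orange, a 30 mm cube lying loose in the top drawer, near its front; origin at the centre of its underside. It rides in with the drawer; the drawer's floor is 104 mm above the counter.
- duck: Yellow rubber duck, loose, about 80 mm long and wide 72 mm, 80 mm high, on the counter left of the unit; origin under its centre. Leave it.
- maraca: Blue plastic maraca, loose, 164 mm long, 50 mm thick, lying along y on top of the unit behind the rail; origin under its middle. Leave it.
- cup: Stainless steel measuring cup, loose, 60 mm across, 40 mm high, with a flat handle, on top of the unit behind the rail, at the right; origin under its centre. Leave it.
- brush: Brush, loose, lying on the counter in front of and below the open drawer; origin under its middle. Leave it.
- bottle: White plastic bottle, loose, 64 mm across, 180 mm high, on the counter right of the unit; origin under its centre. Leave it.
- jar: Glass jar with a steel lid, loose, 70 mm across, 80 mm high, on the counter right of the unit, nearer the robot than the bottle; origin under its centre. Leave it.

How it is judged:
By the outcome, as a careful person would: the job done as asked, in the order asked, and still so for the second after the job is handed in, with the robot touching nothing.
It also fails if it takes over 53 s, if anything falls off the work surface, if the arm or the gripper's body presses on something with over 40 N, if the wrist force passes 120 N, or if a joint passes its speed limit or range.

## Working session

There is one attempt and no reset: what is moved stays moved. The work goes in short steps, each a Python script; the robot and the scene stay as the last script left them, time stands still between calls to the robot, and variables do not carry over. Pictures are saved under pics/ and viewed, about 8 in all and at most 12, crops included, and the job is handed in when it is done.

```bash
mkdir -p pics; ls
python3 - <<'E'
from bench import manip
import cv2,numpy as np
ims=[]
for c in ("scene","top"):
    p,d=manip.grab_frame(c); np.savez(f"pics/{c}0.npz",p=p,d=d)
    cv2.imwrite(f"pics/{c}0.png",p[:,:,::-1])
    for n in ("drawer_unit","drawer_front","lock_tab","lock","block","duck","maraca","cup","brush","bottle","jar","notch"):
        try:
            r=manip.look_for(c,n)
            print(c,n,[(np.round(x["at"],3).tolist(),round(x["confidence"],2)) for x in r[:2]])
        except Exception as e: print(c,n,e)
    k=manip.get_calibration(c); print(k)
print(manip.current_time(),manip.current_ee_pos(),manip.current_tcp_rot())
E
```

```text
pics
scene drawer_unit [([0.626, -0.06, 0.158], 0.84), ([0.712, -0.296, 0.117], 0.62)]
scene drawer_front [([0.528, -0.083, 0.108], 0.91)]
scene lock_tab [([0.657, -0.128, 0.177], 0.94)]
scene lock [([0.659, -0.129, 0.172], 0.94), ([0.786, -0.154, 0.187], 0.15)]
scene block [([0.545, -0.077, 0.137], 0.57)]
scene duck [([0.641, 0.175, 0.04], 0.68), ([0.745, 0.023, 0.196], 0.6)]
scene maraca [([0.745, 0.023, 0.196], 0.7), ([0.548, -0.081, 0.137], 0.19)]
scene cup [([0.788, -0.151, 0.183], 0.79), ([0.526, -0.088, 0.109], 0.4)]
scene brush [([0.469, -0.061, 0.018], 0.95)]
scene bottle [([0.711, -0.297, 0.118], 0.71)]
scene jar [([0.568, -0.334, 0.083], 0.83)]
scene notch [([0.625, -0.06, 0.16], 0.98)]
{'camera_matrix': array([[527.49521858,   0.        , 277.06378183],
       [  0.        , 527.49521858, 213.62379567],
       [  0.        ,   0.        ,   1.        ]]), 'R': array([[-0.4909009 , -0.87118253,  0.00757013],
       [-0.83409953,  0.4674604 , -0.29284595],
       [ 0.25158354, -0.15007259, -0.95612967]]), 't': array([0.2872248 , 0.55401414, 1.04053528])}
top drawer_unit [([
[... 495 characters left out ...]
 0.117], 0.97), ([0.631, -0.061, 0.16], 0.46)]
top jar [([0.569, -0.334, 0.082], 0.64)]
top notch [([0.631, -0.071, 0.163], 0.67)]
{'camera_matrix': array([[387.98144873,   0.        , 280.1816128 ],
       [  0.        , 387.98144873, 207.14517642],
       [  0.        ,   0.        ,   1.        ]]), 'R': array([[-0.014425  , -0.99980042,  0.01382159],
       [-0.99320502,  0.01273065, -0.11567939],
       [ 0.11548034, -0.01539635, -0.99319044]]), 't': array([0.00421013, 0.65189283, 0.88787767])}
1.3 [ 0.24454045 -0.4926318   0.23130724] [[-4.58531236e-06  4.44610293e-01 -8.95724113e-01]
 [ 1.05361481e-05 -8.95724113e-01 -4.44610293e-01]
 [-1.00000000e+00 -1.14761590e-05 -5.77305072e-07]]
```

View pics/top0.png

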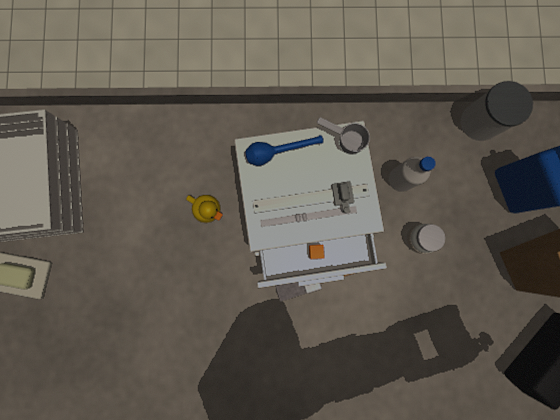

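View pics/scene0.png

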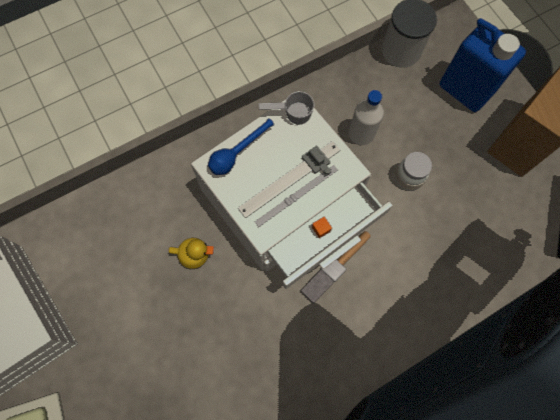

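```bash
cat > h.py <<'E'
import numpy as np
def cloud(d,k):
    K=k["camera_matrix"];v,u=np.mgrid[:420,:560]
    c=np.stack([(u-K[0,2])/K[0,0]*d,(v-K[1,2])/K[1,1]*d,d],-1)
    w=(c-k["t"])@k["R"]; w[d<=0]=np.nan
    return w
E
python3 - <<'E'
from bench import manip
import cv2,numpy as np
from h import cloud
for c in("top","scene"):
    z=np.load(f"pics/{c}0.npz"); w=cloud(z["d"],manip.get_calibration(c)); 
    H=w[:,:,2]
    m=(abs(H-.16)<.005)&(w[:,:,0]>.5)&(w[:,:,0]<.9)&(abs(w[:,:,1]+.05)<.25)
    m=cv2.morphologyEx(m.astype(np.uint8),cv2.MORPH_OPEN,np.ones((3,3)))
    P=w[m>0]; r=cv2.minAreaRect((P[:,:2]*1000).astype(np.float32)); print(c,len(P),P[:,2].mean(),r,cv2.boxPoints(r).round().tolist())
    for lo,hi in((.188,.2),(.168,.176),(.14,.152),(.176,.186)):
        m=(H>lo)&(H<hi)&(w[:,:,0]>.45)&(w[:,:,0]<.72)&(w[:,:,1]>-.26)&(w[:,:,1]<.12)
        P=w[m]; 
        if len(P)>5:
            r=cv2.minAreaRect((P[:,:2]*1000).astype(np.float32)); print(lo,len(P),np.median(P,0).round(4),r)
E
```

```text
top 11762 0.16028319105787883 ((684.7844848632812, -62.239410400390625), (240.33554077148438, 280.6815185546875), 7.740145206451416) [[547.0, 61.0], [585.0, -217.0], [823.0, -185.0], [785.0, 93.0]]
0.188 136 [ 0.6625 -0.1306  0.1937] ((663.3147583007812, -131.35284423828125), (32.9590950012207, 16.15941047668457), 6.842297077178955)
0.168 402 [ 0.6555 -0.1214  0.1712] ((646.0211791992188, -66.97771453857422), (64.5108642578125, 231.1219024658203), 7.461482048034668)
0.14 807 [ 0.4974 -0.0851  0.148 ] ((528.0835571289062, -81.28811645507812), (77.03384399414062, 276.49407958984375), 7.4014892578125)
0.176 71 [ 0.6362 -0.1342  0.1809] ((688.356201171875, -57.37083435058594), (207.28466796875, 41.88918685913086), 61.16265106201172)
scene 11592 0.1604870566015672 ((683.9478759765625, -62.96687316894531), (240.91246032714844, 280.67669677734375), 7.665933132171631) [[546.0, 60.0], [583.0, -218.0], [822.0, -186.0], [785.0, 92.0]]
0.188 143 [ 0.662  -0.131   0.1942] ((695.1051635742188, -53.60540008544922), (196.70143127441406, 32.24245071411133), 66.53007507324219)
0.168 491 [ 0.6526 -0.117   0.1702] ((641.9942016601562, -68.71525573730469), (64.766845703125, 237.6338653564453), 9.90805721282959)
0.14 960 [ 0.4976 -0.0738  0.1481] ((614.224365234375, -71.78268432617188), (251.01377868652344, 279.25732421875), 7.720747470855713)
0.176 93 [ 0.639  -0.1333  0.18  ] ((688.6934204101562, -57.94763946533203), (211.96072387695312, 45.328670501708984), 61.19237518310547)
```

Both pictures show the white unit (top view about 235–385 × 122–290 px) with the lock tab near its right end at (343,190) and the orange block at (316,251). The drawer is open, and the brush lies below its front. The unit fit from both cameras matches the known 240×280 mm, with yaw 7.7°. The tab sits at unit (-31,-65) mm, so the travel is about 0.020.

```bash
cat >> h.py <<'E'
from bench import manip
O=np.array([.6844,-.0626,0]); A=np.radians(7.7)
ux=np.array([np.cos(A),np.sin(A),0]); uy=np.array([-ux[1],ux[0],0])
W=lambda x,y,z: O+x*ux+y*uy+np.array([0,0,z])
def U(p): p=np.asarray(p)-O; return np.stack([p@ux,p@uy,p[...,2]],-1)
def rot(zdir):
    x=np.array([0,0,-1.]); return np.stack([x,np.cross(zdir,x),zdir],1)
F=lambda: np.round(manip.current_force()@np.stack([ux,uy,[0,0,1]],1),1)
E
python3 - <<'E'
from h import *
for c in("top","scene"):
    z=np.load(f"pics/{c}0.npz"); P=U(cloud(z["d"],manip.get_calibration(c)).reshape(-1,3))
    m=(abs(P[:,2]-.148)<.003)&(P[:,0]<-.15)&(P[:,0]>-.3)&(abs(P[:,1])<.13)
    print(np.percentile(P[m,0],[2,10,50,90,98]).round(4)); face=np.percentile(P[m,0],5)
    t=(abs(P[:,2]-.194)<.003)&(abs(P[:,0]+.03)<.025)&(P[:,1]<0); print("tab",P[t][:,:2].min(0),P[t][:,:2].max(0))
R=rot(-ux)
manip.set_gripper(0.0,40)
manip.move_ptp(W(face-.06,0,.22),R); print(manip.current_qpos().round(2),manip.current_time())
manip.move_l(W(face-.045,0,.126),max_speed=.2)
f0=F(); print(f0,manip.current_time())
x=face-.03; 
manip.move_l(W(x,0,.126)); 
while x<-.160:
    x+=.006; manip.move_l(W(x,0,.126),max_speed=.1); f=F()-f0
    print(round(x,3),U(manip.current_ee_pos())[0].round(4),f,manip.current_time())
    if abs(f).max()>12: break
E
```

```text
[-0.1948 -0.1938 -0.189  -0.1842 -0.1833]
tab [-0.04633683 -0.07330006] [-0.0135615  -0.05714426]
[-0.1959 -0.195  -0.1901 -0.1853 -0.1843]
tab [-0.05456139 -0.53408861] [-0.01072687 -0.05819915]
[-0.33  0.17  1.93 -0.    1.05  1.11] 3.675
[-0.3 -0.8  0.5] 4.3
-0.22 -0.2195 [ 0.6  1.5 -0.3] 4.8
-0.214 -0.2133 [ 0.3  0.5 -1.2] 5.05
-0.208 -0.2073 [0.5 1.4 0.2] 5.3
-0.202 -0.2013 [0.3 0.6 0.3] 5.55
-0.196 -0.1952 [-0.3  0.3 -0.1] 5.8
-0.19 -0.1892 [ 0.   1.2 -0.1] 6.05
-0.184 -0.1832 [ 0.2  1.3 -1. ] 6.3
-0.178 -0.1772 [ 0.9  0.6 -1.3] 6.55
-0.172 -0.1712 [ 0.9 -0.1 -1.3] 6.8
-0.166 -0.1652 [ 0.4  0.3 -0.8] 7.05
-0.16 -0.1592 [ 0.4  1.1 -2. ] 7.3
```

Run:
```python
from h import *
f0=np.array([-.3,-.8,.5]); x=-.160
while x<-.134:
    x+=.002 if x<-.149 else .001; manip.move_l(W(x,0,.126),max_speed=.1); f=F()-f0
    print(round(x,3),U(manip.current_ee_pos())[0].round(4),f,manip.current_time())
    if abs(f[0])>15: break
p,d=manip.grab_frame("scene"); import cv2; cv2.imwrite("pics/scene1.png",p[:,:,::-1])
P=U(cloud(d,manip.get_calibration("scene")).reshape(-1,3))
m=(abs(P[:,2]-.147)<.003)&(P[:,0]<-.1)&(P[:,0]>-.2)&(abs(P[:,1])<.13)&(abs(P[:,1])>.03)
print(np.percentile(P[m,0],[2,10,50,90,98]).round(4))
```

```text
-0.158 -0.1579 [0.  1.2 0.5] 7.55
-0.156 -0.1559 [ 0.6  1.2 -1. ] 7.8
-0.154 -0.1538 [ 0.1  0.9 -0.6] 8.05
-0.152 -0.1518 [ 0.5  1.8 -0.5] 8.3
-0.15 -0.1498 [0.  0.6 0.1] 8.55
-0.148 -0.1478 [1.  0.8 0.4] 8.8
-0.147 -0.1469 [-0.5  0.4 -0.7] 9.05
-0.146 -0.1459 [ 0.   0.2 -0.2] 9.3
-0.145 -0.1449 [ 0.1  1.3 -0.4] 9.55
-0.144 -0.1439 [1.9 0.7 0.4] 9.8
-0.143 -0.1429 [-0.3  1.1 -0.7] 10.05
-0.142 -0.142 [-0.6  1.4  0. ] 10.3
-0.141 -0.142 [-7.   1.2  3.7] 10.55
-0.14 -0.1419 [-14.1  -0.5   7.5] 10.8
-0.139 -0.1419 [-19.5  -0.4  12.6] 11.05
[-0.1328 -0.1318 -0.127  -0.122  -0.1207]
```

View pics/scene1.png

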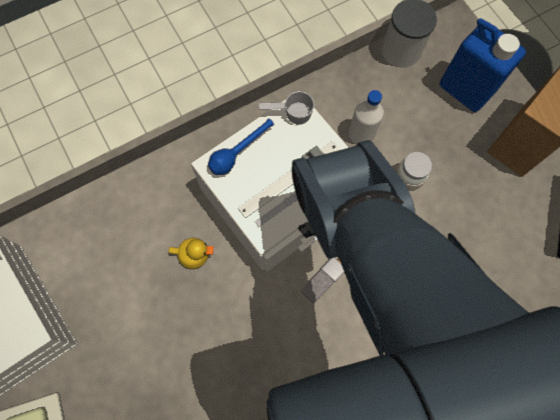

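The drawer met its hard stop: finger x stalled at -142 mm with 19 N, and the depth puts its front at -132 mm. The slider is next.

Run:
```python
from h import *
manip.move_l(W(-.185,0,.126)); manip.move_l(W(-.185,0,.26),max_speed=.25)
c=[(np.abs(q[5]),s) for s in(1,-1) if (q:=manip.inverse_kinematics(W(-.03,-.108,.26),rot(s*uy))) is not None]
print(c); R=rot(min(c)[1]*uy)
p,d=manip.grab_frame("top"); P=U(cloud(d,manip.get_calibration("top")).reshape(-1,3))
m=(abs(P[:,2]-.147)<.003)&(P[:,0]<-.1)&(P[:,0]>-.25)&(abs(P[:,1])<.13); print(np.percentile(P[m,0],[2,10,50,90,98]).round(4))
manip.move_ptp(W(-.03,-.108,.26),R)
manip.move_l(W(-.03,-.108,.181),max_speed=.15); manip.dwell(.1); f0=F(); print(f0,manip.current_time())
manip.move_l(W(-.03,-.088,.181),max_speed=.06); print(F()-f0)
manip.move_l(W(-.03,-.05,.181),max_speed=.06); print(F()-f0)
p,d=manip.grab_frame("scene"); import cv2; cv2.imwrite("pics/scene2.png",cv2.resize(p[100:240,180:400,::-1],None,fx=3,fy=3))
P=U(cloud(d,manip.get_calibration("scene")).reshape(-1,3))
t=(abs(P[:,2]-.194)<.003)&(abs(P[:,0]+.03)<.017)&(abs(P[:,1])<.1); print(P[t][:,1].min(),P[t][:,1].max()) if t.any() else 0
print(U(manip.current_ee_pos()),manip.current_time())
```

```text
[(np.float64(2.6859825721404853), 1), (np.float64(0.45561008144930826), -1)]
[-0.1315 -0.1306 -0.1257 -0.1208 -0.12  ]
[ 0.5 -0.6  0.2] 14.5083
[-0.6  0.2  0.7]
[-0.2  0.4 -1.2]
-0.0325086334354419 -0.021711788606115223
[-0.0299713  -0.04982741  0.18097714] 15.825
```

View pics/scene2.png

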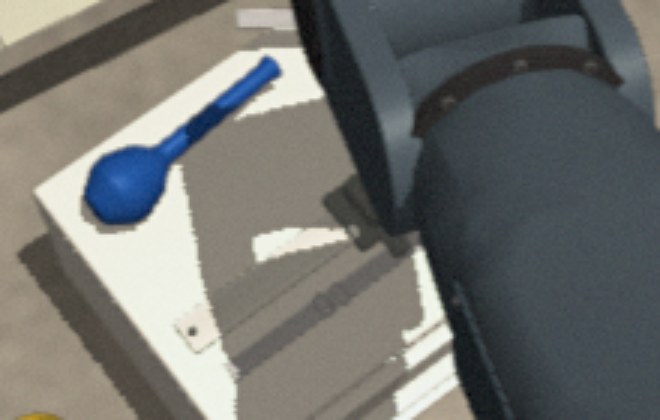

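The crop shows the tab at about (350,215) px, visible left of the wrist and moving ahead of the finger. Its left face is at unit y = -22 mm, so the travel is about 0.055. I'll keep pushing in small steps while watching depth and force.

Run:
```python
from h import *
f0=np.array([.5,-.6,.2]); K=manip.get_calibration("scene")
def tab():
    p,d=manip.grab_frame("scene"); P=U(cloud(d,K).reshape(-1,3))
    t=(abs(P[:,2]-.194)<.003)&(abs(P[:,0]+.03)<.014)&(abs(P[:,1])<.1)
    return np.percentile(P[t][:,1],97) if t.any() else np.nan
manip.move_l(W(-.03,-.014,.181),max_speed=.06); y=-.014; e0=tab(); off=e0-y; print(e0,off,F()-f0)
pk=0
while y<.0055:
    y+=.001; manip.move_l(W(-.03,y,.181),max_speed=.05); f=-(F()-f0)[1]; e=tab()
    print(round(y,4),U(manip.current_ee_pos())[1].round(4),"F",f,"tab",(e+.077).round(4),manip.current_time())
    pk=max(pk,f)
    if f>9.5 or e-U(manip.current_ee_pos())[1]-off>.003: print("stop"); break
```

```text
0.014427022315635004 0.028427022315635004 [-1.3 -0.1  0.5]
-0.013 -0.0131 F -1.1 tab 0.091 16.925
-0.012 -0.0121 F -0.39999999999999997 tab 0.091 17.225
-0.011 -0.0111 F 1.4 tab 0.093 17.525
-0.01 -0.0099 F 0.7999999999999999 tab 0.094 17.825
-0.009 -0.0089 F 1.6 tab 0.0939 18.125
-0.008 -0.0079 F 0.6 tab 0.0952 18.425
-0.007 -0.0069 F 0.5000000000000001 tab 0.0965 18.725
-0.006 -0.0061 F 2.6999999999999997 tab 0.0977 19.025
-0.005 -0.0055 F 4.300000000000001 tab 0.0981 19.325
-0.004 -0.0046 F 5.2 tab 0.0991 19.625
-0.003 -0.0035 F 4.5 tab 0.1 19.925
-0.002 -0.0022 F 4.300000000000001 tab 0.1006 20.225
-0.001 -0.0008 F 1.6 tab 0.1022 20.525
0.0 0.0003 F 1.2000000000000002 tab 0.1025 20.825
0.001 0.0013 F -0.6 tab 0.1047 21.125
0.002 0.0022 F -0.6 tab 0.1057 21.425
0.003 0.0031 F -1.0 tab 0.1099 21.725
0.004 0.004 F -0.8 tab 0.11 22.025
0.005 0.005 F -0.09999999999999998 tab 0.1099 22.325Traceback (most recent call last):
  File "<stdin>", line 11, in <module>
AttributeError: 'float' object has no attribute 'round'
```

The force peaked at 5 N and then dropped, and the tab jumped to 0.110 and stayed there. The crash came only from printing a depth reading lost on the last step. I'll back off and verify.

Run:
```python
from h import *
import cv2
print(U(manip.current_ee_pos()))
manip.move_l(W(-.03,-.03,.181),max_speed=.1); manip.move_l(W(-.03,-.03,.28),max_speed=.2)
R=manip.current_tcp_rot(); manip.move_ptp(W(-.32,-.05,.33),R)
for c in("top","scene"):
    p,d=manip.grab_frame(c); cv2.imwrite(f"pics/{c}3.png",p[:,:,::-1]); P=U(cloud(d,manip.get_calibration(c)).reshape(-1,3))
    t=(abs(P[:,2]-.194)<.003)&(abs(P[:,0]+.03)<.014)&(abs(P[:,1])<.1); print(c,"tab",len(P[t]),np.percentile(P[t][:,1],[3,50,97]) if t.any() else 0)
    m=(abs(P[:,2]-.147)<.003)&(P[:,0]<-.1)&(P[:,0]>-.25)&(abs(P[:,1])<.13); print(np.percentile(P[m,0],[2,50,98]).round(4) if m.any() else 0)
    for n in("lock_tab","duck","maraca","cup","brush","bottle","jar","block"): print(n,[(np.round(x["at"],3).tolist(),round(x["confidence"],2)) for x in manip.look_for(c,n)[:1]])
print(manip.current_ee_pos(),F(),manip.current_time())
```

```text
[-0.02998884  0.00603783  0.18102072]
top tab 109 [0.0184518  0.0262876  0.03333749]
[-0.1315 -0.1258 -0.12  ]
lock_tab [([0.647, -0.044, 0.173], 0.67)]
duck [([0.651, 0.168, 0.046], 0.6)]
maraca [([0.658, -0.065, 0.162], 0.72)]
cup [([0.784, -0.156, 0.18], 0.67)]
brush [([0.47, -0.067, 0.019], 0.63)]
bottle [([0.711, -0.297, 0.117], 0.85)]
jar [([0.568, -0.336, 0.081], 0.72)]
block []
scene tab 105 [0.01754872 0.0257255  0.03257209]
[-0.1327 -0.127  -0.1208]
lock_tab [([0.642, -0.035, 0.174], 0.56)]
duck [([0.639, 0.175, 0.04], 0.56)]
maraca [([0.746, 0.022, 0.193], 0.71)]
cup [([0.784, -0.152, 0.187], 0.88)]
brush [([0.47, -0.068, 0.017], 0.84)]
bottle [([0.71, -0.296, 0.117], 0.98)]
jar [([0.572, -0.33, 0.082], 0.68)]
block []
[ 0.37396894 -0.15502437  0.33001233] [-0.4  1.2 -0.7] 25.8083
```

View pics/top3.png

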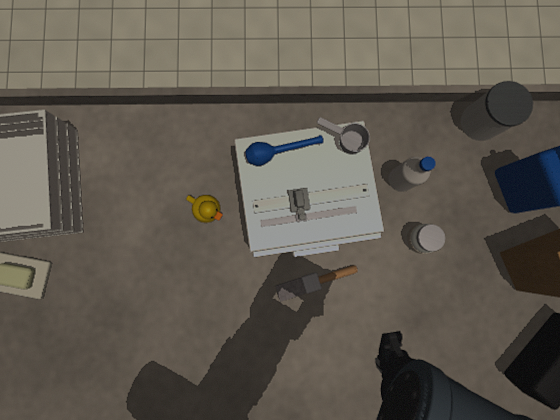

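The drawer is shut, with its front edge at about row 250. The tab stands in the notch at (299,200), everything else is where it was, and the hand is clear.

```bash
python3 -c "
from bench import manip
print(manip.sign_off())"
```

```text
the job is handed in; nothing more can be done
None
```

The drawer is fully shut and the lock slider is in its notch. I handed the job in at about 26 s, with the hand clear of everything.

- **Drawer:** I pushed the front with closed fingertips until it met the hard stop at about 20 N. Afterwards both cameras put the front at x ≈ -132 mm, which is the shut position.
- **Lock:** I pushed the tab in 1 mm steps. The force rose to about 5 N and dropped, and the slider jumped to 0.110. After I backed off, both cameras put the tab centre at y ≈ 26 mm; the notch is at 25 mm, and the difference is within calibration error.
- **Surroundings:** The duck, cup, bottle, jar and maraca show no visible change from the first pictures, and the last picture agrees.

**Checks that failed or disagreed:**
- The top-camera detector's maraca result was a false hit on the rail. The scene camera and the picture show the maraca unmoved.
- The top-camera brush position differs by about 35 mm from its first reading, when the drawer partly hid the brush. The scene camera shows a change of only about 7 mm, close to its accuracy.
- The block could not be seen inside the shut drawer. It was in the drawer before the push and nothing touched it.
- One depth reading on the last push step came back empty, which stopped that script at its print line. It had no effect on the robot.

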